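# Mesh a toy gear in its sprung hub and hold it down

### The arm

A 6-joint arm with a two-finger parallel gripper is mounted at the origin on the work surface. World frame = base frame: x ahead of the robot, y to its left, z up, the work surface at z = 0. Lengths are in m, angles in degrees, forces in N, time in s.
With the tool pointing down it reaches from about 0.3 to 0.75 m from the base axis. Payload 8.5 kg.
Tool frame: the origin (TCP) lies at the very end of the fingers, on their centre line; the grasp point (between the pads) lies 19 mm behind it; z points along the fingers, y is the line along which they close (so a half turn about z gives the same grasp; the last joint's range is limited). The gripper opens to 85 mm and grips with 20 to 120 N. Pads are 22 mm wide; open, the fingers measure 114 mm over their backs; the gripper's body (76 mm by 85 mm) begins 54 mm behind the grasp point. The pads swing forward as they close: fully open they stand 13 mm farther back than shut.
Start: joints at [-80.174, 21.807, 74.336, -0, 83.858, -12.336], TCP at [0.207, -0.509, 0.231] pointing down, gripper open.
Joint ranges: [-178.18, 178.18], [-50.72, 133.34], [12.68, 142.11], [-81.47, 261.47], [9.98, 163.14], [-165.26, 165.26]. Speed limits (degrees/s): [136.94, 136.94, 180, 180, 180, 180].

### API

Orientations are given as a 3x3 rotation matrix whose columns are the frame's x, y, z axes.
In Python, from rig import observe, cams, ticket gives the robot as it stands.
- The arm moves only by the tool move_arm, never from a script. Its arguments are lists of equal length, an entry for each row: "jaw": the finger opening in cm, from 0 to 8.54; "dp": the shift along the tool's x, y, z in cm, a list of three; "turn": the turn, a rotation vector about the tool's x, y, z in rad, a list of three. In form: {"jaw": [jaw, ...], "dp": [[tx, ty, tz], ...], "turn": [[wx, wy, wz], ...]}. A call has 1 to 12 rows; each row shifts and turns the commanded pose from where the row before left it, along the tool's axes as they then stand; what a row does not reach is not made up. A row lasts 1/12 s, in which the tool goes at most 41.7 mm and 7.16 degrees, less where a joint would pass 70% of its speed; a pose out of reach is approached as far as the arm can. A call is refused whole if a number of a shift passes 4.17 or a number of a turn 0.125, either way. A call with a gripper value outside its range is refused whole. The fingers move at their own pace and stop on an object; "force" is the grip in N (left out, the last holds). Time passes only in rows, so rows that do not move let the fingers close. It gives the time, the measured TCP pose, the force, the opening and the grip force at its end, in the units of the state.
- observe(): the state, without advancing time (a new reading comes with each control period).
- cams.get_image(name): name is "side" or "top"; returns (picture, depth): 384x512x3 uint8, red, green, blue; 384x512 float32, m along the optical axis (not along the pixel's ray), 0 where there is no reading.
- cams.calibration(name): a dict with "vertical_fov" (degrees; the focal length in pixels is half the picture's height over the tangent of half this angle, whatever the lens; pixels are square), "cx", "cy" (the principal point, pixels), "view" (4x4, takes a point from world to camera coordinates). Camera axes: x right, y up, looking along -z (the intrinsics and any distortion apply to the point x, -y, -z); pixel columns grow to the right and rows downward; lengths in m; the calibration is good to about 2 mm. A picture is of the moment at which its call begins. calibration takes no time and is no camera call.
- ticket.close_job(): hands the job in; it is judged then, once.
Trained networks look in the newest picture that a camera, given by its name, has taken for a name from the list of things; names that differ only in an ending like _2 or _b are one class to them, and where a whole thing is asked for, a point or a joint stands for the part that bears it (a point fixed in the world has none). Each returns a list of dicts, best first, with "p" (0 to 1); they miss things now and then, are a little off and sometimes report something else, mostly with a low value. They report only what shows in the picture. A call takes as long as a camera call. They do not tell look-alikes from the thing itself.
- cams.spot_in(camera, query): "box" ([centre column, centre row, width, height] as shares, 0 to 1, of the picture: columns of its width, rows of its height, round what is visible of it).
- cams.outline_of(camera, query): "mask" (384x512 bool, what is visible of it) and "box" ([centre column, centre row, width, height] as shares, 0 to 1, of the picture: columns of its width, rows of its height, round what is visible of it).
- cams.mark_of(camera, query): "location" ([column, row] as shares, 0 to 1, of the picture: columns of its width, rows of its height: a listed point, or the origin of a listed thing).
The state is a dict: "time_s": time; "q": joint angles; "qvel": joint speeds; "joint_efforts": joint torques, N m; "position": TCP position; "tool_rot": TCP orientation; "ft_force": force on the tool from outside, world axes, zero at the start; "wrist_torque": the same for the moment, N m; "grip_width": finger opening in m; "gripper_force": force on a finger pad.
Only numpy, scipy, OpenCV 4.12 (cv2) and the standard library are available. Lean on these libraries where they do the work, as an engineer would, in place of code of your own. Each camera call takes 0.05 s, during which the arm holds its last target. There are 200 camera calls.

### The job

First slide the square wooden toy base along the shelf into the cherry corner stop, until two of its sides sit flush against both arms of the stop. Then lift the yellow gear out of the mint ring by its orange knob, turn it until its cross-shaped stem lines up with the cross socket in the base, slide it fully home against the spring and keep pressing: finish while still holding the gear down, without letting go. Leave the steel bell, prism, clacker, clip-lid box, jar and blue puck where they stand.

Things in the scene. Friction and masses are not known exactly. Their poses are not given: they have to be found in the camera images.
- fence: Cherry L-shaped corner stop fixed to the shelf, 22 mm high, arms 14 mm thick. Origin: its inner corner, at shelf level. Inner faces: far face = plane x=0 (arm runs 111 mm to -y), side face = plane y=0 (arm runs 110 mm to -x). The base belongs in the x<0, y<0 quarter: registered, its centre is at x=-50, y=-50 mm, its sides parallel to the stop.
- base_center (a point): Loose square wooden toy base, 100 x 100 x 40 mm high, about 0.7 kg (too wide to grasp: push it). Point: its centre, 20 mm above the shelf; x and y axes square to its sides. It starts a few cm short of both arms of the stop, turned up to 15 degrees from it, +x side towards the far arm, +y side towards the side arm.
- hub_mouth (a point): Octagonal aluminium hub, 45 mm across, amid the base, its top 44 mm above the shelf (4 mm proud of the wood). It turns stiffly in the base; its angle varies. Cross socket: two crossed slots 35 mm long, 12 mm wide, 38 mm deep, along this point's x and y axes (same every quarter turn). Point: centre of the socket's mouth on the hub's top face, z up.
- plunger (a joint): Red sprung pin, 9 mm across, at the bottom centre of the socket, its top 24 mm below the mouth when up. Value: m pressed down, 0 up, 0.008 when the gear is fully home. The spring needs 4 N to start and 8 N at 0.008; the gear's own weight does not press it.
- gear_knob (a point): Centre of the orange knob (22x22, 34 mm tall, faces square to x, y) of a loose yellow gear, 0.11 kg, upright in the mint ring, any yaw, point 65 mm above the shelf. Gear disc 80 mm wide, top 17 and underside 29 mm below the point; white cross stem below it, foot 61 mm below the point: blades 31x8 mm along x and y, last 4 mm rounded. Fully home: disc on hub, point 29 mm above hub_mouth.
- ring: Mint hard silicone ring lying flat, loose, outside diameter 68 mm, hole 42 mm, 36 mm high, 0.15 kg; the gear's disc rests on it. Origin: centre of its underside.
- bell: Stainless bell cylinder standing upright, 44 mm across, 50 mm high. Origin: centre of its underside.
- prism: Clear acrylic block, 50 x 36 x 36 mm (x, y, z). Origin: centre of its underside.
- clacker: Cherry wood clacker, two plates 70 x 45 mm, 25 mm high in all, lying flat. Origin: centre of its underside.
- clipbox: Grey plastic box with a closed lid and steel spring clip, 104 x 79 x 55 mm. Origin: centre of its underside.
- jar: Small closed jar, 56 mm across, 75 mm high. Origin: centre of its underside.
- puck: Blue plastic puck, 56 mm across, 22 mm high. Origin: centre of its underside.
Things that resemble listed ones, but are neither listed nor needed, are in the scene too. Of the things shaped like the part that bears base_center, the wooden one is meant.

How it is judged (in metres and radians):
On the way, in this order (a step that is already met when the one before it is completed fails the run):
1. the base sits flush against both arms of the corner stop (x of base_center in the frame of fence above -0.0535 m and y of base_center in the frame of fence above -0.0535 m and angle between the x axis of base_center and the x axis of fence, either way round below 0.05 rad), for 0.2 s.
2. the gear's stem has meshed in the socket (z of gear_knob in the frame of hub_mouth below 0.05 m and horizontal distance between gear_knob and hub_mouth below 0.005 m), for 0.1 s.
At the end, for the whole second after the job is handed in: The base is within 3.5 mm of both arms of the stop and within 0.05 rad of parallel; the gear is meshed, upright within 0.06 rad, centred within 4 mm and its disc within 2.5 mm of the hub's top face, the plunger pressed more than 5.5 mm, with the fingers still bearing on the gear (more than 3 N) (all of step 1 and z of gear_knob in the frame of hub_mouth below 0.0315 m and horizontal distance between gear_knob and hub_mouth below 0.004 m and angle between gear_knob's own z axis and vertical below 0.06 rad and value of joint plunger above 0.0055 m and contact force between the fingers and gear above 3 N); the arm keeps its last pose, push and grip.
It fails at once if the bell, prism, clacker, clip box, jar or puck is moved by more than 30 mm (distance of any of bell, prism, clacker, clipbox, jar, puck from where it was at the start of the episode above 0.03 m).
It also fails if it takes over 72 s, if anything falls off the work surface, if the arm or the gripper's body presses on something with over 40 N, if the wrist force passes 120 N, or if a joint passes its speed limit or range.

## Working session

There is one attempt and no reset: what is moved stays moved. The work goes in short steps, Python scripts to look and compute and a tool call to move; the robot and the scene stay as the last step left them, time stands still between calls to the robot, and variables do not carry over. Pictures are saved under pics/ and viewed, at most 10 in all, crops included, and the job is handed in when it is done.

Besides the shell and the picture viewer there is one more tool, called after "Emit:" as name(argument=value, ...), one argument or row to a line, values as JSON. move_arm: Moves the arm, as the interface text tells. Its arguments: {"type":"object","properties":{"jaw":{"type":"array","items":{"type":"number"}},"dp":{"type":"array","items":{"type":"array","items":{"type":"number"}}},"turn":{"type":"array","items":{"type":"array","items":{"type":"number"}}},"force":{"type":"number"}},"required":["jaw","dp","turn"]}

```bash
mkdir -p pics; ls
cat > h.py <<'E'
import numpy as np, cv2
from rig import observe, cams, ticket
def shot(name,fn=None):
    im,d=cams.get_image(name)
    if fn: cv2.imwrite('pics/'+fn,im[:,:,::-1])
    return im,d
def K(name):
    c=cams.calibration(name); f=192/np.tan(np.radians(c['vertical_fov'])/2)
    return f,c['cx'],c['cy'],np.array(c['view'])
def ray(name,u,v):
    f,cx,cy,V=K(name); R=V[:3,:3];t=V[:3,3]
    d=np.stack([(np.asarray(u)-cx)/f,-(np.asarray(v)-cy)/f,-np.ones_like(np.asarray(u,float))],-1)
    return -R.T@t, d@R
def atz(name,u,v,z):
    o,d=ray(name,u,v); s=(z-o[2])/d[...,2]
    return o+d*s[...,None]
def cloud(name,D):
    v,u=np.mgrid[:384,:512]; o,d=ray(name,u.astype(float),v.astype(float))
    return o+d*D[...,None]
def px(name,P):
    f,cx,cy,V=K(name); p=V[:3,:3]@np.asarray(P)+V[:3,3]
    return cx+f*p[0]/-p[2], cy-f*p[1]/-p[2]
E
python3 - <<'E'
from h import *
for n in('side','top'):
    im,D=shot(n,n+'0.png'); c=cams.calibration(n); print({k:v for k,v in c.items()if k!='view'}); print(np.round(np.array(c['view']),3).tolist())
    C=cloud(n,D)
    for q in('fence','base_center','hub_mouth','gear_knob','ring','bell','prism','clacker','clipbox','jar','puck'):
        for r in cams.mark_of(n,q)[:3]:
            u,v=r['location'][0]*512,r['location'][1]*384
            print(n,q,round(r['p'],2),round(u),round(v),C[min(383,int(v)),min(511,int(u))].round(3))
print(observe()['time_s'])
E
```

```text
pics
{'vertical_fov': 46.61156109211307, 'cx': 257.657622393971, 'cy': 191.99962940014336}
[[-0.8, -0.6, 0.02, 0.463], [0.347, -0.435, 0.831, -0.245], [-0.49, 0.672, 0.556, -0.92], [0.0, 0.0, 0.0, 1.0]]
side fence 0.8 202 229 [0.616 0.178 0.025]
side base_center 0.82 283 281 [0.352 0.22  0.044]
side base_center 0.73 311 209 [ 0.44  -0.036  0.043]
side base_center 0.58 255 227 [0.509 0.108 0.04 ]
side hub_mouth 0.83 288 271 [0.364 0.182 0.034]
side hub_mouth 0.59 315 199 [ 0.454 -0.081  0.041]
side hub_mouth 0.51 254 218 [0.527 0.086 0.046]
side gear_knob 0.75 296 155 [ 0.599 -0.209  0.07 ]
side ring 0.78 300 170 [ 0.574 -0.196  0.034]
side bell 0.85 340 184 [ 0.453 -0.227  0.018]
side prism 0.49 349 164 [ 0.492 -0.356  0.012]
side clacker 0.77 244 171 [ 0.717 -0.116  0.011]
side clipbox 0.57 167 317 [0.459 0.441 0.058]
side jar 0.76 172 199 [0.764 0.138 0.025]
side jar 0.59 254 225 [0.507 0.112 0.05 ]
{'vertical_fov': 53.8638180489132, 'cx': 262.05601862662485, 'cy': 191.7882351977049}
[[0.008, -1.0, -0.02, 0.03], [0.998, 0.007, 0.069, -0.582], [-0.069, -0.02, 0.997, -1.115], [0.0, 0
[... 190 characters left out ...]
05]
top base_center 0.88 206 268 [0.357 0.199 0.02 ]
top base_center 0.83 240 215 [0.512 0.101 0.043]
top hub_mouth 0.77 204 271 [0.346 0.206 0.028]
top hub_mouth 0.59 298 236 [ 0.451 -0.071  0.017]
top hub_mouth 0.53 222 172 [0.641 0.159 0.021]
top gear_knob 0.75 350 189 [ 0.59  -0.213  0.08 ]
top ring 0.38 342 185 [ 0.602 -0.201  0.043]
top bell 0.48 352 232 [ 0.465 -0.225  0.047]
top prism 0.79 395 219 [ 0.507 -0.356  0.038]
top clacker 0.55 318 148 [ 0.719 -0.131  0.022]
top clacker 0.22 243 214 [0.515 0.095 0.   ]
top clipbox 0.74 140 218 [0.503 0.394 0.05 ]
top jar 0.58 237 129 [0.761 0.11  0.072]
top jar 0.53 242 214 [0.515 0.095 0.   ]
top puck 0.85 365 266 [ 0.365 -0.268  0.022]
1.2
```

View pics/top0.png

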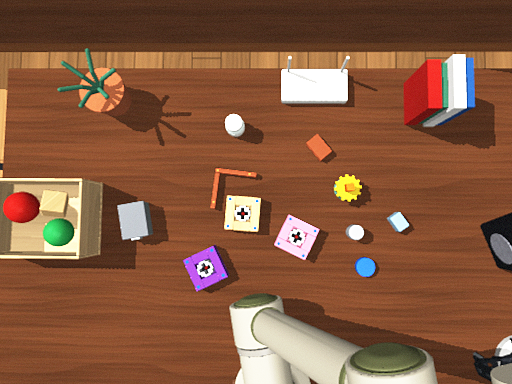

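View pics/side0.png

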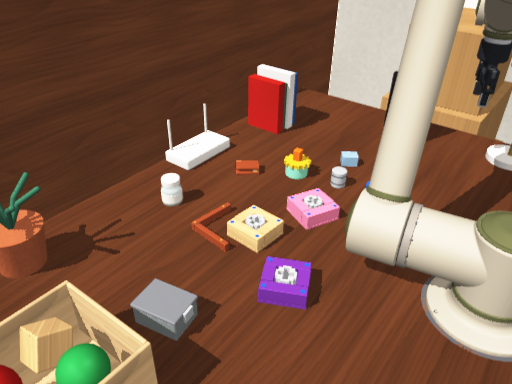

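The top view shows the wooden base at (242,214), beside the pink and purple look-alikes. The stop's corner is near (217,171), the gear at (348,188), the bell at (356,232) and the puck at (366,267). The side view agrees with this.

```bash
cat > m.py <<'E'
from h import *
def comp(mask,seed,r=25):
    n,l=cv2.connectedComponents(mask.astype(np.uint8))
    best=None
    w=l[max(0,seed[1]-r):seed[1]+r,max(0,seed[0]-r):seed[0]+r]
    k=np.bincount(w[w>0]).argmax(); return l==k
def hsvmask(im,lo,hi):
    return cv2.inRange(cv2.cvtColor(im,cv2.COLOR_RGB2HSV),lo,hi)>0
E
python3 - <<'E'
from m import *
im,D=shot('top'); np.save('top.npy',im)
hsv=cv2.cvtColor(im,cv2.COLOR_RGB2HSV)
for n,u,v in(('base',230,205),('base',255,225),('fence',216,190),('fence',235,173),('knob',348,187),('gear',340,190),('table',270,160),('table',280,200)): print(n,hsv[v,u])
C=cloud('top',D)
print('table z',[C[v,u].round(4) for u,v in((270,160),(280,200),(200,220))])
print('base top z',[C[v,u].round(4) for u,v in((230,203),(255,225),(229,225))])
S=8
a=cv2.resize(im[160:240,200:275],None,fx=7,fy=7,interpolation=cv2.INTER_CUBIC)
b=cv2.resize(im[172:206,332:366],None,fx=7,fy=7,interpolation=cv2.INTER_CUBIC)
o=np.zeros((560,525+238,3),np.uint8); o[:,:525]=a; o[:238,525:]=b
cv2.imwrite('pics/crop1.png',o[:,:,::-1])
E
```

```text
base [ 28  38 255]
base [ 30  44 255]
fence [  9 184 239]
fence [ 10 172 255]
knob [ 22 202 255]
gear [ 30 194 255]
table [ 11 168 138]
table [  9 163 127]
table z [array([6.816e-01, 1.100e-02, 3.000e-04]), array([ 0.5587, -0.0204, -0.0007]), array([ 0.4957,  0.2237, -0.0015])]
base top z [array([0.547 , 0.1285, 0.0369]), array([0.4828, 0.0538, 0.0382]), array([0.4821, 0.1303, 0.0391])]
```

View pics/crop1.png

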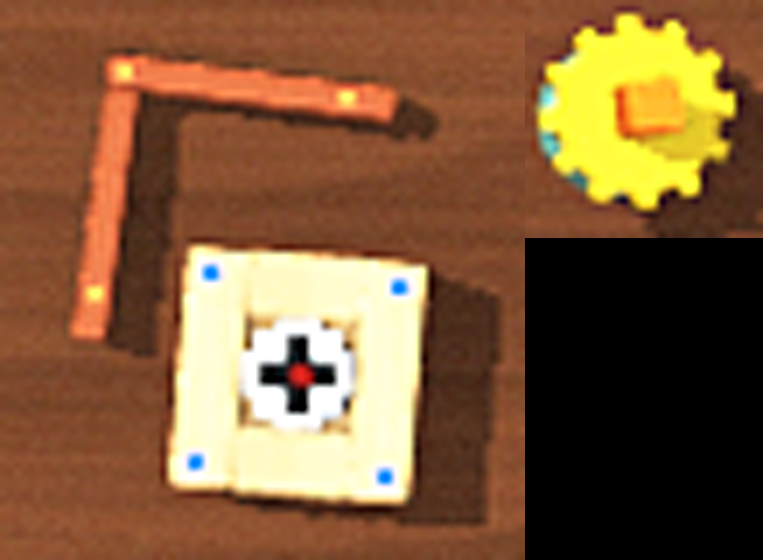

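The crop shows the stop, its inner corner at about (219.5,173). The base is a few degrees off it, with four blue dots, and the hub cross is nearly aligned with the image axes.

```bash
cat >> m.py <<'E'
def rect(im,cam,x0,y0,w,z,s=.0005):
    "plane picture: row->x from x0 up, col->y from y0 up"
    g=np.arange(0,w,s); X,Y=np.meshgrid(x0+g,y0+g,indexing='ij')
    f,cx,cy,V=K(cam); p=np.stack([X,Y,np.full_like(X,z)],-1)@V[:3,:3].T+V[:3,3]
    u=cx+f*p[...,0]/-p[...,2]; v=cy-f*p[...,1]/-p[...,2]
    return cv2.remap(im,u.astype(np.float32),v.astype(np.float32),cv2.INTER_CUBIC)
def big(mask):
    n,l,s,c=cv2.connectedComponentsWithStats(mask.astype(np.uint8)); k=1+s[1:,4].argmax(); return l==k
def mrect(mask,x0,y0,s=.0005):
    c,_=cv2.findContours(mask.astype(np.uint8),cv2.RETR_EXTERNAL,cv2.CHAIN_APPROX_NONE); c=max(c,key=cv2.contourArea)
    (cy,cx),(a,b),_=cv2.minAreaRect(c); bx=cv2.boxPoints(cv2.minAreaRect(c))[:,::-1]*s+[x0,y0]
    e=bx[1]-bx[0]; ang=np.degrees(np.arctan2(e[1],e[0])); ang=(ang+45)%90-45
    return np.array([cx*s+x0,cy*s+y0]),a*s,b*s,ang
def base(im,x0=.42,y0=.0):
    r=rect(im,'top',x0,y0,.25,.04); h=cv2.cvtColor(r,cv2.COLOR_RGB2HSV)
    m=big((h[...,1]<110)&(h[...,2]>150)&(h[...,0]<60))
    print('base',*mrect(m,x0,y0))
    d=(h[...,0]>95)&(h[...,0]<125)&(h[...,1]>110)&(h[...,2]>150); n,l,s,c=cv2.connectedComponentsWithStats(d.astype(np.uint8))
    P=np.array([c[i][::-1]*.0005+[x0,y0] for i in range(1,n) if s[i,4]>30]); print('dots',P.round(4).tolist(),P.mean(0).round(4))
    r=rect(im,'top',x0,y0,.25,.044); h=cv2.cvtColor(r,cv2.COLOR_RGB2HSV)
    return r
def fence(im,x0=.5,y0=.0):
    r=rect(im,'top',x0,y0,.25,.022); h=cv2.cvtColor(r,cv2.COLOR_RGB2HSV)
    m=big((h[...,2]>190)&(h[...,0]<24)&(h[...,1]>120)); return r,m
E
python3 - <<'E'
from m import *
im=np.load('top.npy'); base(im)
r,m=fence(im); print(m.sum()*.25, 'mm2 expect',14*(111+14+110))
x,y=np.nonzero(m); P=np.c_[x,y]*.5
# model fit by optimisation: L-shape IoU
from scipy.optimize import minimize
X,Y=np.meshgrid(.5+np.arange(500)*.0005,np.arange(500)*.0005,indexing='ij')
def L(p,k=.0015):
    c,s=np.cos(p[2]),np.sin(p[2]); a=(X-p[0])*c+(Y-p[1])*s; b=-(X-p[0])*s+(Y-p[1])*c
    def box(a0,a1,b0,b1): 
        d=np.minimum.reduce([a-a0,a1-a,b-b0,b1-b]); return 1/(1+np.exp(-np.clip(d/k,-30,30)))
    return np.maximum(box(0,.014,-.111,.014),box(-.110,.014,0,.014))
f=lambda p:((L(p)-m)**2).sum()
best=min((minimize(f,[.64,.165,a],method='Nelder-Mead',options=dict(initial_simplex=[[.64,.165,a],[.65,.165,a],[.64,.175,a],[.64,.165,a+.1]])) for a in(-.15,0,.15)),key=lambda o:o.fun)
print('fence',best.x,np.degrees(best.x[2]),best.fun)
# gear knob (top at z=.082) 
x0,y0=.54,-.27
r=rect(im,'top',x0,y0,.12,.082); h=cv2.cvtColor(r,cv2.COLOR_RGB2HSV)
k=big((h[...,0]<24)&(h[...,1]>150)&(h[...,2]>230)); print('knob',*mrect(k,x0,y0))
r=rect(im,'top',x0,y0,.12,.048); h=cv2.cvtColor(r,cv2.COLOR_RGB2HSV)
g=big((h[...,0]<36)&(h[...,1]>150)&(h[...,2]>190)); print('gear disc',*mrect(g,x0,y0))
cv2.imwrite('pics/knob.png',cv2.resize(np.hstack([rect(im,'top',x0,y0,.12,.082),(k*255)[...,None].repeat(3,2).astype(np.uint8)])[::-1,::-1,::-1],None,fx=1.5,fy=1.5))
# hub cross
x0,y0=.47,.04
r=rect(im,'top',x0,y0,.1,.044); v=r.max(2)
d=(v<110); d[:50]=0;d[-50:]=0;d[:,:50]=0;d[:,-50:]=0
x,y=np.nonzero(d); print('cross',x.mean()*.0005+x0,y.mean()*.0005+y0,d.sum()*.25)
E
```

```text
base [0.51804611 0.09226416] 0.10180342864990234 0.10107601165771485 -3.9724948289137956
dots [[0.4751, 0.0551], [0.4805, 0.1347], [0.5546, 0.0498], [0.5601, 0.1295]] [0.5175 0.0923]
2949.25 mm2 expect 3290
fence [ 0.64013646  0.16416958 -0.11675698] -6.689682344046576 1609.873133520026
knob [ 0.59357345 -0.21397571] 0.022519533157348632 0.0296406307220459 6.203452414895423
gear disc [ 0.59469751 -0.21553203] 0.07979547119140624 0.080062255859375 -9.211026594159733
cross 0.5173523401450231 0.09167073170731707 379.25
```

View pics/knob.png

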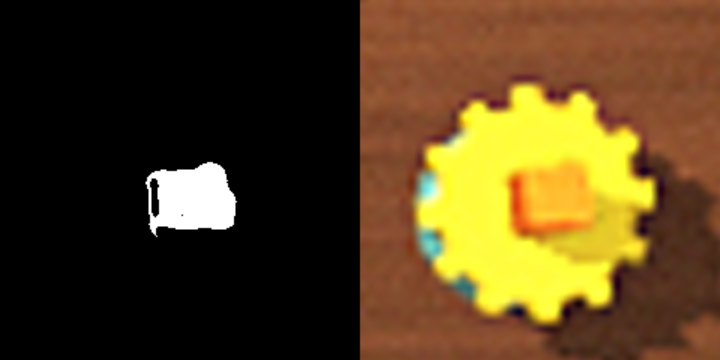

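```bash
cat >> m.py <<'E'
def go(x,y,z,yaw):
    "tool y axis to make angle yaw (deg, mod 180) with world x; prints turn about tool z, then shift cm in turned tool axes"
    o=observe(); R=np.array(o['tool_rot']); p=np.array(o['position'])
    cur=np.arctan2(R[1,1],R[0,1]); d=(np.radians(yaw)-cur+np.pi/2)%np.pi-np.pi/2
    c,s=np.cos(d),np.sin(d); R2=np.array([[c,-s,0],[s,c,0],[0,0,1]])@R
    print('yaw now %.1f  turn z %.3f rad  q6 %.1f'%(np.degrees(cur),-d,o['q'][5]),'shift cm',(R2.T@(np.array([x,y,z])-p)*100).round(2),'tilt',R[:,2].round(3),'t',o['time_s'])
E
python3 - <<'E'
from m import *
o=observe(); print(np.array(o['tool_rot']).round(3).tolist(),o['ft_force'],o['grip_width'])
F=np.array([.6401,.1642]);c,s=np.cos(-.1168),np.sin(-.1168)
w=lambda a,b:F+[a*c-b*s,a*s+b*c]
B=np.array([.518,.0923]); 
d=B-F; a,b=d[0]*c+d[1]*s,-d[0]*s+d[1]*c; print('base in fence',a,b)
for a2 in(a-.05-.035,-.1-.011): print(w(a2,b))
go(*w(a-.05-.035,b),.10,90-6.7)
for n,P in(('pre x',w(a-.085,b)),('end x',w(-.111,b)),('pre y',w(-.05,b-.085)),('end y',w(-.05,-.111))): print(n,P)
E
```

```text
[[0.926, 0.377, -0.0], [0.377, -0.926, -0.0], [-0.0, 0.0, -1.0]] [0.02185533 0.58624969 0.65337571] 0.08516676875627423
base in fence -0.11288924904218274 -0.08563899491874039
[0.43357914 0.10220544]
[0.51987638 0.09207984]
yaw now -67.8  turn z 0.504 rad  q6 -12.3 shift cm [ 15.32 -63.38  13.13] tilt [-0. -0. -1.] t 1.25
pre x [0.43357914 0.10220544]
end x [0.51987638 0.09207984]
pre y [5.70555319e-01 5.50362112e-04]
end y [0.57750533 0.05978301]
```

Emit:
move_arm(
  jaw=[5,5,5,5,5,5,5,5,5,5,5,5],
  dp=[
    [0,0,0],
    [0,0,0],
    [0,0,0],
    [0,0,0],
    [0,0,0],
    [0.85,-3.5,0],
    [0.85,-3.5,0],
    [0.85,-3.5,0],
    [0.85,-3.5,0],
    [0.85,-3.5,0],
    [0.85,-3.5,0],
    [0.85,-3.5,0],
  ],
  turn=[
    [0,0,0.101],
    [0,0,0.101],
    [0,0,0.101],
    [0,0,0.101],
    [0,0,0.1],
    [0,0,0],
    [0,0,0],
    [0,0,0],
    [0,0,0],
    [0,0,0],
    [0,0,0],
    [0,0,0],
  ],
)

```text
time_s: 2.25
position: [0.2954, -0.2713, 0.2314]
tool_rot: [[0.993, -0.117, 0.0], [-0.117, -0.993, -0.0], [0.0, 0.0, -1.0]]
ft_force: [0.3, 0.2, 0.3]
grip_width: 0.0495
gripper_force: 0.0
```

Emit:
move_arm(
  jaw=[5,5,5,5,5,5,5,5,5,5,5,5],
  dp=[
    [0.85,-3.5,0],
    [0.85,-3.5,0],
    [0.85,-3.5,0],
    [0.85,-3.5,0],
    [0.85,-3.5,0],
    [0.85,-3.5,0],
    [0.85,-3.5,0],
    [0.85,-3.5,0],
    [0.85,-3.5,0],
    [0.85,-3.5,0],
    [0.85,-3.5,0],
    [0,0,0],
  ],
  turn=[
    [0,0,0],
    [0,0,0],
    [0,0,0],
    [0,0,0],
    [0,0,0],
    [0,0,0],
    [0,0,0],
    [0,0,0],
    [0,0,0],
    [0,0,0],
    [0,0,0],
    [0,0,0],
  ],
)

```text
time_s: 3.25
position: [0.4341, 0.103, 0.2313]
tool_rot: [[0.994, -0.112, 0.001], [-0.112, -0.994, 0.001], [0.001, -0.002, -1.0]]
ft_force: [-0.1, 0.2, 0.4]
grip_width: 0.0503
gripper_force: 0.0
```

Run:
```python
from m import *
go(.4335,.1022,.012,83.3); o=observe(); print(o['ft_force'],o['grip_width'])
```

```text
yaw now -96.4  turn z 0.005 rad  q6 94.4 shift cm [-0.06  0.12 21.93] tilt [ 0.001  0.001 -1.   ] t 3.25
[-0.14033947  0.16729727  0.39133034] 0.050266211945140284
```

Emit:
move_arm(
  jaw=[5,5,5,5,5,5,5,5,5,5],
  dp=[
    [0,0.1,2.5],
    [0,0,2.5],
    [0,0,2.5],
    [0,0,2.5],
    [0,0,2.5],
    [0,0,2.5],
    [0,0,2.5],
    [0,0,2.5],
    [0,0,1.9],
    [0,0,0],
  ],
  turn=[
    [0,0,0.005],
    [0,0,0],
    [0,0,0],
    [0,0,0],
    [0,0,0],
    [0,0,0],
    [0,0,0],
    [0,0,0],
    [0,0,0],
    [0,0,0],
  ],
)

```text
time_s: 4.08
position: [0.4315, 0.0972, 0.0098]
tool_rot: [[0.992, -0.122, -0.005], [-0.122, -0.993, 0.0], [-0.005, 0.0, -1.0]]
ft_force: [-1.1, 0.6, -0.6]
grip_width: 0.05
gripper_force: 0.0
```

Emit:
move_arm(
  jaw=[5,5,5,5,5,5,5,5,5,5,5,5],
  dp=[
    [0.8,0,0],
    [0.8,0,0],
    [0.6,0,0],
    [0.6,0,0],
    [0.6,0,0],
    [0.6,0,0],
    [0.6,0,0],
    [0.6,0,0],
    [0.6,0,0],
    [0.6,0,0],
    [0.6,0,0],
    [0,0,0],
  ],
  turn=[
    [0,0,0],
    [0,0,0],
    [0,0,0],
    [0,0,0],
    [0,0,0],
    [0,0,0],
    [0,0,0],
    [0,0,0],
    [0,0,0],
    [0,0,0],
    [0,0,0],
    [0,0,0],
  ],
)

```text
time_s: 5.08
position: [0.5033, 0.0888, 0.0132]
tool_rot: [[0.993, -0.122, 0.001], [-0.122, -0.993, -0.0], [0.001, -0.0, -1.0]]
ft_force: [-0.6, -0.9, 0.4]
grip_width: 0.0499
gripper_force: 0.2
```

Run:
```python
from m import *
im,D=shot('top'); base(im); go(.5199,.0921,.012,83.3)
```

```text
base [0.51562373 0.10458282] 0.14276898193359375 0.20157347106933593 -4.205358628469071
dots [[0.5975, 0.0395], [0.6075, 0.1187]] [0.6025 0.0791]
yaw now -97.0  turn z -0.005 rad  q6 93.7 shift cm [ 1.61 -0.52  0.11] tilt [ 0.002 -0.    -1.   ] t 5.1333
```

Emit:
move_arm(
  jaw=[5,5,5,5,5,5,5,5],
  dp=[
    [0.5,0,0],
    [0.4,0,0],
    [0.3,0,0],
    [0.2,0,0],
    [0.1,0,0],
    [0.1,0,0],
    [0.1,0,0],
    [0,0,0],
  ],
  turn=[
    [0,0,0],
    [0,0,0],
    [0,0,0],
    [0,0,0],
    [0,0,0],
    [0,0,0],
    [0,0,0],
    [0,0,0],
  ],
)

```text
time_s: 5.8
position: [0.5181, 0.0871, 0.0128]
tool_rot: [[0.993, -0.122, -0.003], [-0.122, -0.993, 0.0], [-0.003, 0.0, -1.0]]
ft_force: [-7.4, 1.2, 5.1]
grip_width: 0.0496
gripper_force: 3.8
```

Emit:
move_arm(
  jaw=[5,5,5,5,5],
  dp=[
    [0.1,0,0],
    [0.1,0,0],
    [0.1,0,0],
    [0.1,0,0],
    [0,0,0],
  ],
  turn=[
    [0,0,0],
    [0,0,0],
    [0,0,0],
    [0,0,0],
    [0,0,0],
  ],
)

```text
time_s: 6.22
position: [0.5199, 0.0869, 0.0127]
tool_rot: [[0.993, -0.121, -0.007], [-0.121, -0.993, 0.001], [-0.007, 0.0, -1.0]]
ft_force: [-15.7, 0.7, 13.2]
grip_width: 0.0499
gripper_force: 8.0
```

Emit:
move_arm(
  jaw=[5,5,5,5,5,5,5],
  dp=[
    [-1,0,0],
    [-2,0,0],
    [0,0,-2],
    [0,0,-3],
    [0,0,-3],
    [0,0,-3],
    [0,0,0],
  ],
  turn=[
    [0,0,0],
    [0,0,0],
    [0,0,0],
    [0,0,0],
    [0,0,0],
    [0,0,0],
    [0,0,0],
  ],
)

```text
time_s: 6.8
position: [0.4964, 0.0899, 0.1281]
tool_rot: [[0.993, -0.122, 0.011], [-0.122, -0.993, -0.001], [0.011, -0.001, -1.0]]
ft_force: [-0.1, -0.3, 0.5]
grip_width: 0.0497
gripper_force: 0.0
```

Run:
```python
from m import *
im,D=shot('top','t2.png'); go(.5708,.0025,.12,-6.8)
```

```text
yaw now -97.0  turn z 1.567 rad  q6 93.8 shift cm [ 7.78 -8.53  0.61] tilt [ 0.008 -0.    -1.   ] t 6.85
```

View pics/t2.png

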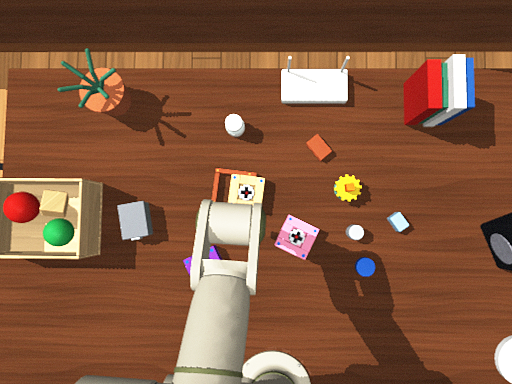

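The base now sits at the far arm, with a gap left to the side arm. I'll turn the tool the other way, because joint 6 would pass its range.

Emit:
move_arm(
  jaw=[5,5,5,5,5,5,5,5,5,5,5,5],
  dp=[
    [0,0,0],
    [0,0,0],
    [0,0,0],
    [0,0,0],
    [0,0,0],
    [0,0,0],
    [0,0,0],
    [0,0,0],
    [0,0,0],
    [0,0,0],
    [0,0,0],
    [0,0,0],
  ],
  turn=[
    [0,0,-0.12],
    [0,0,-0.12],
    [0,0,-0.12],
    [0,0,-0.12],
    [0,0,-0.12],
    [0,0,-0.12],
    [0,0,-0.12],
    [0,0,-0.12],
    [0,0,-0.12],
    [0,0,-0.12],
    [0,0,-0.12],
    [0,0,-0.12],
  ],
)

```text
time_s: 7.85
position: [0.4934, 0.0899, 0.1216]
tool_rot: [[0.245, 0.97, -0.001], [0.97, -0.245, 0.0], [-0.0, -0.001, -1.0]]
ft_force: [0.1, 0.1, -0.5]
grip_width: 0.0499
gripper_force: 0.0
```

Emit:
move_arm(
  jaw=[5,5,5,5,5,5,5],
  dp=[
    [0,0,0],
    [-1.95,2.1,0],
    [-1.95,2.1,0],
    [-1.95,2.1,0],
    [-1.95,2.1,0],
    [0,0,0],
    [0,0,0],
  ],
  turn=[
    [0,0,-0.12],
    [0,0,-0.015],
    [0,0,0],
    [0,0,0],
    [0,0,0],
    [0,0,0],
    [0,0,0],
  ],
)

```text
time_s: 8.43
position: [0.5676, 0.0015, 0.1212]
tool_rot: [[0.12, 0.993, -0.001], [0.993, -0.12, 0.0], [0.0, -0.001, -1.0]]
ft_force: [-0.3, 1.2, -0.1]
grip_width: 0.05
gripper_force: 0.0
```

Run:
```python
from m import *
im,D=shot('top'); base(im); go(.5708,.0025,.012,-6.8)
```

```text
base [0.54126097 0.07114893] 0.2552294616699219 0.13192710876464844 5.589864070144017
dots [[0.5346, 0.0473], [0.545, 0.1266], [0.6243, 0.1167]] [0.568  0.0969]
yaw now -6.8  turn z -0.000 rad  q6 -4.9 shift cm [ 0.05  0.4  10.94] tilt [-0.002  0.    -1.   ] t 8.4833
```

Emit:
move_arm(
  jaw=[5,5,5,5,5,5,5],
  dp=[
    [0,0.2,2],
    [0,0.2,2],
    [0,0,2],
    [0,0,2],
    [0,0,2],
    [0,0,0.9],
    [0,0,0],
  ],
  turn=[
    [0,0,0],
    [0,0,0],
    [0,0,0],
    [0,0,0],
    [0,0,0],
    [0,0,0],
    [0,0,0],
  ],
)

```text
time_s: 9.07
position: [0.5698, 0.0029, 0.0116]
tool_rot: [[0.117, 0.993, -0.004], [0.993, -0.117, 0.001], [0.0, -0.004, -1.0]]
ft_force: [-0.6, -0.7, 0.1]
grip_width: 0.0501
gripper_force: 0.0
```

Emit:
move_arm(
  jaw=[5,5,5,5,5,5,5,5,5,5,5,5],
  dp=[
    [0.7,0,0],
    [0.6,0,0],
    [0.5,0,0],
    [0.5,0,0],
    [0.5,0,0],
    [0.5,0,0],
    [0.5,0,0],
    [0.5,0,0],
    [0.4,0,0],
    [0.3,0,0],
    [0.2,0,0],
    [0,0,0],
  ],
  turn=[
    [0,0,0],
    [0,0,0],
    [0,0,0],
    [0,0,0],
    [0,0,0],
    [0,0,0],
    [0,0,0],
    [0,0,0],
    [0,0,0],
    [0,0,0],
    [0,0,0],
    [0,0,0],
  ],
)

```text
time_s: 10.07
position: [0.5782, 0.0534, 0.0144]
tool_rot: [[0.117, 0.993, 0.002], [0.993, -0.117, -0.001], [-0.001, 0.002, -1.0]]
ft_force: [-0.6, -4.0, 2.8]
grip_width: 0.05
gripper_force: 2.1
```

Emit:
move_arm(
  jaw=[5,5,5,5,5,5,5,5],
  dp=[
    [0.2,0,0],
    [0.1,0,0],
    [0.1,0,0],
    [0.1,0,0],
    [0.1,0,0],
    [0.1,0,0],
    [0.1,0,0],
    [0,0,0],
  ],
  turn=[
    [0,0,0],
    [0,0,0],
    [0,0,0],
    [0,0,0],
    [0,0,0],
    [0,0,0],
    [0,0,0],
    [0,0,0],
  ],
)

```text
time_s: 10.73
position: [0.5791, 0.0607, 0.0144]
tool_rot: [[0.117, 0.993, 0.002], [0.993, -0.117, -0.002], [-0.002, 0.002, -1.0]]
ft_force: [-1.5, -7.7, 4.4]
grip_width: 0.0502
gripper_force: 3.9
```

Run:
```python
from m import *
im,D=shot('top'); base(im); go(.5775,.0598,.012,-6.8)
```

```text
base [0.53474654 0.08965979] 0.172807373046875 0.24373394775390625 -4.927108939776133
dots [[0.5407, 0.0848]] [0.5407 0.0848]
yaw now -6.7  turn z 0.001 rad  q6 1.2 shift cm [-0.11 -0.14  0.24] tilt [ 0.002 -0.002 -1.   ] t 10.7833
```

Emit:
move_arm(
  jaw=[5,5,5,5,5,5],
  dp=[
    [0.1,0,0],
    [0.1,0,0],
    [0.1,0,0],
    [0.1,0,0],
    [0,0,0],
    [0,0,0],
  ],
  turn=[
    [0,0,0],
    [0,0,0],
    [0,0,0],
    [0,0,0],
    [0,0,0],
    [0,0,0],
  ],
)

```text
time_s: 11.28
position: [0.5792, 0.0608, 0.0145]
tool_rot: [[0.117, 0.993, 0.0], [0.993, -0.117, -0.008], [-0.008, 0.001, -1.0]]
ft_force: [-5.9, -29.0, 6.8]
grip_width: 0.0502
gripper_force: 15.0
```

Emit:
move_arm(
  jaw=[5,5,5,5,5,5,5,5,5,5],
  dp=[
    [-0.5,0,0],
    [-1.5,0,0],
    [-1,0,-1],
    [0,0,-2],
    [0,0,-3],
    [0,0,-3],
    [0,0,-3],
    [-3,0,0],
    [-3,0,0],
    [0,0,0],
  ],
  turn=[
    [0,0,0],
    [0,0,0],
    [0,0,0],
    [0,0,0],
    [0,0,0],
    [0,0,0],
    [0,0,0],
    [0,0,0],
    [0,0,0],
    [0,0,0],
  ],
)

```text
time_s: 12.12
position: [0.5683, -0.0274, 0.1349]
tool_rot: [[0.121, 0.993, 0.002], [0.993, -0.121, -0.002], [-0.001, 0.002, -1.0]]
ft_force: [0.5, -0.2, -0.8]
grip_width: 0.0499
gripper_force: 0.0
```

Run:
```python
from m import *
im,D=shot('top','t3.png'); base(im); go(.594,-.215,.12,-1)
im2,_=shot('side')
a=cv2.resize(im[155:225,200:275],None,fx=5,fy=5,interpolation=cv2.INTER_CUBIC)
b=cv2.resize(im2[190:260,180:255+10],None,fx=5,fy=5,interpolation=cv2.INTER_CUBIC)
cv2.imwrite('pics/c3.png',np.hstack([a,b])[:,:,::-1])
```

```text
base [0.54474998 0.04624999] 0.09249998474121093 0.24949996948242187 0.0
dots [[0.5401, 0.0851], [0.5494, 0.165], [0.6197, 0.0762], [0.6288, 0.1551]] [0.5845 0.1203]
yaw now -6.9  turn z -0.104 rad  q6 -7.6 shift cm [-18.9    2.9    1.46] tilt [ 0.001 -0.    -1.   ] t 12.1667
```

View pics/c3.png

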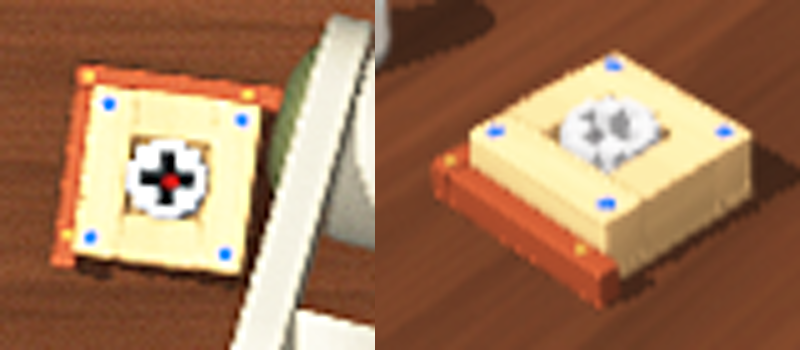

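The base is flush against both arms: its measured centre (0.5845, 0.1203) matches the expected (0.5846, 0.1204). Next I'll fit the hub's cross angle and the knob's yaw.

```bash
cat >> m.py <<'E'
from scipy.optimize import minimize
def hub(im,x=.5845,y=.1203):
    w=.06;x0,y0=x-w/2,y-w/2; v=rect(im,'top',x0,y0,w,.044).astype(float)
    v=np.clip(1-v[...,1:2].max(2)/255.,0,1); g=np.arange(0,w,.0005)-w/2; X,Y=np.meshgrid(g,g,indexing='ij')
    inn=np.hypot(X,Y)<.021
    def cost(p,W=.012,k=.001):
        c,s=np.cos(p[2]),np.sin(p[2]); a=abs((X-p[0])*c+(Y-p[1])*s); b=abs(-(X-p[0])*s+(Y-p[1])*c)
        box=lambda L,B:1/(1+np.exp(-np.clip(np.minimum(L-a,B-b)/k,-30,30)))
        M=np.maximum(box(.0175,W/2),box(W/2,.0175)); return ((M*.85-v)**2)[inn].sum()
    R=[minimize(cost,[0,0,a],method='Nelder-Mead',options=dict(initial_simplex=[[0,0,a],[.003,0,a],[0,.003,a],[0,0,a+.15]])) for a in np.radians([-40,-20,0,20,40])]
    b=min(R,key=lambda o:o.fun); print('hub',b.x[0]+x,b.x[1]+y,np.degrees(b.x[2]),[(round(np.degrees(r.x[2]),1),round(r.fun,1)) for r in R])
E
python3 - <<'E'
from m import *
im,D=shot('top'); hub(im)
hub(np.load('top.npy'),.5178,.0923)
# knob side-view check
s,D=cams.get_image('side'); x0,y0=.54,-.27
r=rect(im,'top',x0,y0,.12,.082); h=cv2.cvtColor(r,cv2.COLOR_RGB2HSV)
print([h[i,j].tolist() for i,j in((106,112),(106,125),(106,130),(106,100),(100,112),(118,112))])
# knob top edges: threshold green channel between orange & yellow
for hi in(20,22,24,26):
    k=big((h[...,0]<hi)&(h[...,0]>17)&(h[...,1]>150)&(h[...,2]>240)); print(hi,*mrect(k,x0,y0))
rs=rect(s,'side',x0,y0,.12,.082); hs=cv2.cvtColor(rs,cv2.COLOR_RGB2HSV)
k=big((hs[...,0]<24)&(hs[...,1]>150)&(hs[...,2]>235)); print('side',*mrect(k,x0,y0))
o=np.hstack([r,rs])[::-1,::-1]; cv2.imwrite('pics/k2.png',cv2.resize(o,None,fx=1.6,fy=1.6)[:,:,::-1])
E
```

```text
hub 0.5843458235435347 0.1196894803484346 -2.5195495570973847 [(np.float64(-2.5), np.float64(206.9)), (np.float64(-2.5), np.float64(206.9)), (np.float64(-2.5), np.float64(206.9)), (np.float64(-2.5), np.float64(206.9)), (np.float64(-2.5), np.float64(206.9))]
hub 0.5175442909501972 0.09196398649690303 0.46630562560432925 [(np.float64(0.5), np.float64(228.2)), (np.float64(0.5), np.float64(228.2)), (np.float64(0.5), np.float64(228.2)), (np.float64(0.5), np.float64(228.2)), (np.float64(0.5), np.float64(228.2))]
[[19, 217, 255], [19, 215, 255], [14, 225, 252], [20, 210, 255], [19, 213, 255], [19, 214, 255]]
20 [ 0.59593124 -0.21794744] 0.015358341217041016 0.01657725715637207 12.804280903601523
22 [ 0.59440136 -0.21577921] 0.019889028549194335 0.024064706802368163 8.365892318277332
24 [ 0.59575 -0.21475] 0.0195 0.0275 0.0
26 [ 0.59625 -0.2135 ] 0.0205 0.03 0.0
side [ 0.58436936 -0.19322333] 0.02493541145324707 0.08283602142333985 25.984373092322897
```

View pics/k2.png

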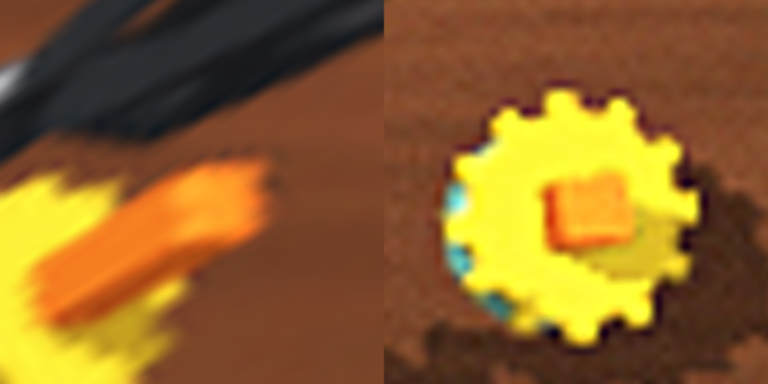

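Run:
```python
from m import *
go(.5947,-.2155,.053,8)
```

```text
yaw now -6.7  turn z -0.257 rad  q6 -7.5 shift cm [-19.42  -0.07   8.06] tilt [ 0.  0. -1.] t 12.3167
```

Emit:
move_arm(
  jaw=[5,5,5,5,5,5,5,5,5,5,5,5],
  dp=[
    [0,0,0],
    [0,0,0],
    [0,0,0],
    [-2.8,0,0],
    [-2.8,0,0],
    [-2.8,0,0],
    [-2.8,0,0],
    [-2.8,0,0],
    [-2.8,0,0],
    [-2.6,-0.1,0],
    [0,0,0],
    [0,0,0],
  ],
  turn=[
    [0,0,-0.086],
    [0,0,-0.086],
    [0,0,-0.085],
    [0,0,0],
    [0,0,0],
    [0,0,0],
    [0,0,0],
    [0,0,0],
    [0,0,0],
    [0,0,0],
    [0,0,0],
    [0,0,0],
  ],
)

```text
time_s: 13.32
position: [0.5944, -0.2161, 0.133]
tool_rot: [[-0.138, 0.99, -0.0], [0.99, 0.138, 0.001], [0.001, -0.0, -1.0]]
ft_force: [-1.1, 0.8, -1.0]
grip_width: 0.0498
gripper_force: 0.0
```

Run:
```python
from m import *
go(.5947,-.2155,.053,8)
```

```text
yaw now 7.9  turn z -0.001 rad  q6 -38.6 shift cm [0.05 0.04 8.  ] tilt [-0.     0.001 -1.   ] t 13.3167
```

Position is good, so I'll descend, close and lift.

Emit:
move_arm(
  jaw=[5,5,5,5,5,5,2,2,2,2,2,2],
  dp=[
    [0,0,2.5],
    [0,0,2.5],
    [0,0,2],
    [0,0,0.9],
    [0,0,0],
    [0,0,0],
    [0,0,0],
    [0,0,0],
    [0,0,0],
    [0,0,0],
    [0,0,0],
    [0,0,0],
  ],
  turn=[
    [0,0,0],
    [0,0,0],
    [0,0,0],
    [0,0,0],
    [0,0,0],
    [0,0,0],
    [0,0,0],
    [0,0,0],
    [0,0,0],
    [0,0,0],
    [0,0,0],
    [0,0,0],
  ],
  force=60,
)

```text
time_s: 14.32
position: [0.5948, -0.2163, 0.0559]
tool_rot: [[-0.139, 0.99, 0.002], [0.99, 0.139, -0.001], [-0.001, 0.002, -1.0]]
ft_force: [-0.8, 0.5, 6.8]
grip_width: 0.0212
gripper_force: 55.1
```

Emit:
move_arm(
  jaw=[2,2,2,2,2,2,2,2,2,2,2,2],
  dp=[
    [0,0,0],
    [0,0,0],
    [0,0,-0.5],
    [0,0,-1],
    [0,0,-1],
    [0,0,-1.5],
    [0,0,-2],
    [0,0,-2],
    [0,0,-2],
    [0,0,0],
    [0,0,0],
    [0,0,0],
  ],
  turn=[
    [0,0,0],
    [0,0,0],
    [0,0,0],
    [0,0,0],
    [0,0,0],
    [0,0,0],
    [0,0,0],
    [0,0,0],
    [0,0,0],
    [0,0,0],
    [0,0,0],
    [0,0,0],
  ],
)

```text
time_s: 15.32
position: [0.5938, -0.216, 0.1537]
tool_rot: [[-0.138, 0.99, -0.001], [0.99, 0.138, 0.001], [0.001, -0.001, -1.0]]
ft_force: [-0.5, 0.1, -2.0]
grip_width: 0.0211
gripper_force: 54.5
```

Run:
```python
from m import *
go(.5845,.120,.153,-2.3)
s,D=cams.get_image('side'); t,_=cams.get_image('top')
u,v=map(int,px('side',[.594,-.216,.14])); print(u,v)
a=cv2.resize(s[v-60:v+70,u-60:u+60],(480,520),interpolation=cv2.INTER_CUBIC)
cv2.imwrite('pics/g.png',a[:,:,::-1])
```

```text
yaw now 8.0  turn z 0.179 rad  q6 -38.7 shift cm [33.53 -2.28  0.1 ] tilt [-0.001  0.001 -1.   ] t 15.3167
299 132
```

View pics/g.png

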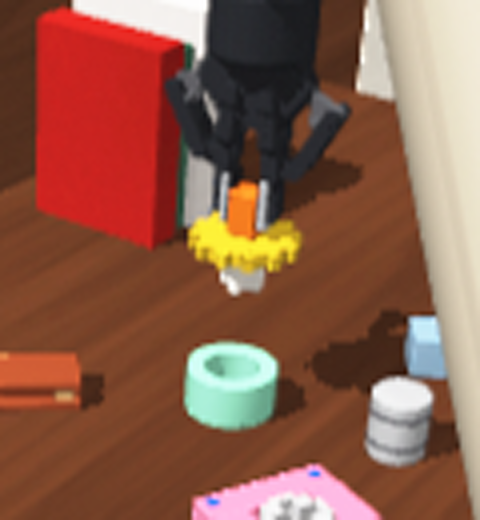

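The gear is out of the ring, upright and firmly gripped. Next I'll carry it above the hub.

Emit:
move_arm(
  jaw=[2,2,2,2,2,2,2,2,2,2,2,2],
  dp=[
    [0,0,0],
    [0,0,0],
    [2,-0.2,0],
    [3,-0.3,0],
    [3.5,-0.3,0],
    [3.5,-0.3,0],
    [3.5,-0.3,0],
    [3.5,-0.3,0],
    [3.5,-0.3,0],
    [3.5,-0.3,0],
    [3.5,0,0],
    [2.5,0,0],
  ],
  turn=[
    [0,0,0.09],
    [0,0,0.09],
    [0,0,0],
    [0,0,0],
    [0,0,0],
    [0,0,0],
    [0,0,0],
    [0,0,0],
    [0,0,0],
    [0,0,0],
    [0,0,0],
    [0,0,0],
  ],
)

```text
time_s: 16.42
position: [0.5836, 0.1073, 0.1535]
tool_rot: [[0.04, 0.999, -0.002], [0.999, -0.04, 0.001], [0.0, -0.002, -1.0]]
ft_force: [0.7, 0.2, -1.0]
grip_width: 0.0212
gripper_force: 54.5
```

Emit:
move_arm(
  jaw=[2,2,2,2],
  dp=[
    [1,0,0],
    [0,0,0],
    [0,0,0],
    [0,0,0],
  ],
  turn=[
    [0,0,0],
    [0,0,0],
    [0,0,0],
    [0,0,0],
  ],
)

```text
time_s: 16.75
position: [0.5848, 0.1131, 0.1539]
tool_rot: [[0.042, 0.999, -0.001], [0.999, -0.042, -0.0], [-0.0, -0.001, -1.0]]
ft_force: [1.0, -0.4, -0.5]
grip_width: 0.0214
gripper_force: 54.5
```

Run:
```python
from m import *
go(.5845,.1197,.100,-2.3)
s,D=cams.get_image('side')
p=np.array(observe()['position']); u,v=map(int,px('side',[*p[:2],.1])); print(u,v)
a=cv2.resize(s[v-60:v+70,u-60:u+60],(554,600),interpolation=cv2.INTER_CUBIC)
cv2.imwrite('pics/g2.png',a[:,:,::-1])
# gear disc from the side: compare its yellow outline centre with the projection
h=cv2.cvtColor(s,cv2.COLOR_RGB2HSV); m=big((h[...,0]>24)&(h[...,0]<34)&(h[...,1]>150)); y,x=np.nonzero(m)
zk=p[2]+.009; print('gear px cols',x.min(),x.max(),(x.min()+x.max())/2,'rows',y.min(),y.max(),'pred disc mid',px('side',[*p[:2],zk-.023]))
for r in cams.mark_of('side','gear_knob')[:1]+cams.mark_of('side','hub_mouth')[:3]: print(r['p'],r['location'][0]*512,r['location'][1]*384)
print(px('side',[*p[:2],zk]),px('side',[.5845,.12,.044]))
```

```text
yaw now -2.4  turn z -0.002 rad  q6 2.0 shift cm [ 0.66 -0.05  5.39] tilt [-0.001 -0.    -1.   ] t 16.75
228 195
gear px cols 212 240 226.0 rows 172 191 pred disc mid (np.float64(227.95316899830743), np.float64(181.31149344263548))
0.81 227.8912 172.9152
0.78 287.2832 270.2976
0.52 226.6112 214.88639999999998
0.48 314.6752 199.488
(np.float64(227.78456150486335), np.float64(172.9885479160189)) (np.float64(226.90410374034363), np.float64(215.3834512737269))
```

View pics/g2.png

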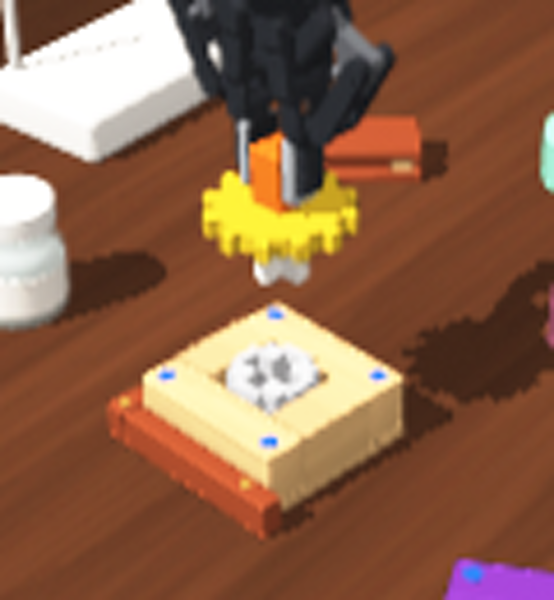

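The side view shows the gear upright, about 7 mm short of the hub. I'll shift it over, lower to just above the mouth, then go in slowly.

Emit:
move_arm(
  jaw=[2,2,2,2,2,2,2,2],
  dp=[
    [0.6,0,0],
    [0,0,1],
    [0,0,1.5],
    [0,0,1.5],
    [0,0,1],
    [0,0,0.3],
    [0,0,0],
    [0,0,0],
  ],
  turn=[
    [0,0,0],
    [0,0,0],
    [0,0,0],
    [0,0,0],
    [0,0,0],
    [0,0,0],
    [0,0,0],
    [0,0,0],
  ],
)

```text
time_s: 17.57
position: [0.5853, 0.1205, 0.1017]
tool_rot: [[0.041, 0.999, 0.001], [0.999, -0.041, 0.0], [0.0, 0.001, -1.0]]
ft_force: [0.6, -1.0, -0.9]
grip_width: 0.0209
gripper_force: 54.5
```

Run:
```python
from m import *
go(.5845,.1197,.090,-2.3); print(observe()['ft_force'])
```

```text
yaw now -2.3  turn z -0.001 rad  q6 2.6 shift cm [-0.08 -0.08  1.17] tilt [ 0.001  0.    -1.   ] t 17.5667
[ 0.6289263  -0.95395805 -0.90035558]
```

Emit:
move_arm(
  jaw=[2,2,2,2,2,2,2,2,2],
  dp=[
    [-0.05,-0.05,0.2],
    [0,0,0.2],
    [0,0,0.2],
    [0,0,0.2],
    [0,0,0.2],
    [0,0,0.2],
    [0,0,0.2],
    [0,0,0],
    [0,0,0],
  ],
  turn=[
    [0,0,0],
    [0,0,0],
    [0,0,0],
    [0,0,0],
    [0,0,0],
    [0,0,0],
    [0,0,0],
    [0,0,0],
    [0,0,0],
  ],
)

```text
time_s: 18.32
position: [0.5844, 0.12, 0.0872]
tool_rot: [[0.041, 0.999, -0.0], [0.999, -0.041, -0.0], [-0.0, -0.0, -1.0]]
ft_force: [0.1, 0.0, -0.7]
grip_width: 0.0214
gripper_force: 54.5
```

The stem has entered the socket without resistance.

Emit:
move_arm(
  jaw=[2,2,2,2,2,2,2,2,2,2,2],
  dp=[
    [0,0,0.3],
    [0,0,0.3],
    [0,0,0.3],
    [0,0,0.3],
    [0,0,0.2],
    [0,0,0.2],
    [0,0,0.2],
    [0,0,0.2],
    [0,0,0.2],
    [0,0,0.1],
    [0,0,0],
  ],
  turn=[
    [0,0,0],
    [0,0,0],
    [0,0,0],
    [0,0,0],
    [0,0,0],
    [0,0,0],
    [0,0,0],
    [0,0,0],
    [0,0,0],
    [0,0,0],
    [0,0,0],
  ],
)

```text
time_s: 19.23
position: [0.5845, 0.12, 0.0646]
tool_rot: [[0.041, 0.999, 0.0], [0.999, -0.041, -0.0], [-0.0, 0.0, -1.0]]
ft_force: [-2.9, -0.9, 5.9]
grip_width: 0.0212
gripper_force: 55.3
```

Emit:
move_arm(
  jaw=[2,2,2,2,2,2],
  dp=[
    [0,0,0.1],
    [0,0,0.1],
    [0,0,0.1],
    [0,0,0],
    [0,0,0],
    [0,0,0],
  ],
  turn=[
    [0,0,0],
    [0,0,0],
    [0,0,0],
    [0,0,0],
    [0,0,0],
    [0,0,0],
  ],
)

```text
time_s: 19.73
position: [0.5847, 0.12, 0.0636]
tool_rot: [[0.041, 0.999, 0.002], [0.999, -0.041, -0.0], [-0.0, 0.002, -1.0]]
ft_force: [-7.0, -0.5, 20.8]
grip_width: 0.0212
gripper_force: 57.3
```

Run:
```python
from m import *
s,D=cams.get_image('side'); t,_=cams.get_image('top')
a=cv2.resize(s[150:265,170:280],(530,554),interpolation=cv2.INTER_CUBIC)
cv2.imwrite('pics/f.png',a[:,:,::-1])
```

```text
(no output)
```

View pics/f.png

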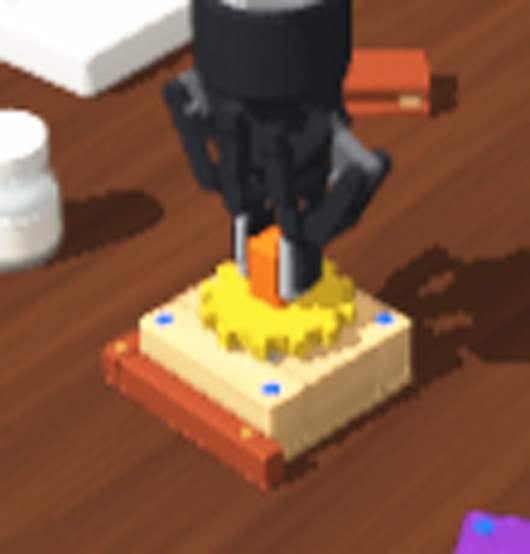

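The gear sits flat on the hub, still held and pressed, and the base is flush with the stop, so I'm handing in.

```bash
python3 -c "
from rig import ticket
print(ticket.close_job())"
```

```text
the job is handed in; nothing more can be done
None
```

The job is handed in, with no verdict returned: the base sits flush in the corner stop, and the gear is fully home on the hub, still gripped and pressed down with about 20 N.

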